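Tip the used vials through the funnel into the sharps container and close it

ROBOT

A 7-joint arm with a two-finger parallel gripper is mounted at the origin on the work surface; the furniture and walls round the work are solid. World frame = base frame: x ahead of the robot, y to its left, z up, the work surface at z = 0. Lengths are in m, angles in rad, forces in N, time in s.
With the tool pointing down it reaches from about 0.4 to 0.85 m from the base axis. Payload 10.4 kg.
Tool frame: the origin (TCP) lies at the very end of the fingers, on their centre line; the grasp point (between the pads) lies 19 mm behind it (grip_point_offset is the distance from the TCP to the grasp point, in m); z points along the fingers, y is the line along which they close (so a half turn about z gives the same grasp; the last joint's range is limited). The gripper opens to 87 mm and grips with 3 to 60 N. Pads are 19 mm wide; open, the fingers measure 117 mm over their backs; the gripper's body (75 mm by 190 mm) begins 51 mm behind the grasp point.
Start: joints at [1.103, 0.332, -0.065, 1.46, 0.022, 1.35, -0.088], TCP at [0.269, -0.564, 0.223] pointing down, gripper open.
Joint ranges: [-2.6, 2.6], [-0.5, 2.12], [-1.47, 1.34], [0.16, 2.42], [-1.27, 4.41], [0.06, 2.06], [-2.6, 2.6]. Speed limits (rad/s): [2.22, 2.22, 2.79, 2.79, 3.14, 3.14, 3.14].

INTERFACE

Orientations are given as a unit quaternion [x, y, z, w].
In Python, from bench import * gives the robot as it stands.
- The arm moves only by the tool play_rows, never from a script. Its argument "increments" is text: rows parted by semicolons, each of 7 numbers parted by spaces: the turn, a rotation vector about the tool's x, y, z in rad, then the shift along the tool's x, y, z in m, then the opening, from 0 (shut) to 1 (fully open). A call has 1 to 8 rows; each row is the pose to reach, as a shift and turn from the pose commanded when the call began, along the tool's axes at that moment; what a row does not reach only later rows make up. A row lasts 1/10 s, in which the tool goes at most 50 mm and 8.59 degrees, less where a joint would pass 70% of its speed; a pose out of reach is approached as far as the arm can. A call with a gripper value outside its range is refused whole. The fingers move at their own pace and stop on an object; "grip_force" is the grip in N (left out, the last holds). Time passes only in rows, so rows that repeat a pose let the fingers close. It gives the time, the measured TCP pose, the force, the opening and the grip force at its end, in the units of the state.
- read_state(): the state, without advancing time (a new reading comes with each control period).
- camera(name): name is "scene" or "top" or "wrist"; returns a dict with "color" (480x640x3 uint8, red, green, blue), "fx", "fy", "cx", "cy" (pixels), "camera_from_world" (4x4, takes a point from world to camera coordinates); the wrist camera has in their place "mount" (4x4, takes a point from camera to tool coordinates, whose origin is the TCP and whose axes are the flange's). Camera axes: x right, y down, z forward; pixel columns grow to the right and rows downward; lengths in m; the calibration is good to about 2 mm. A picture is of the moment at which its call begins: read the wrist's pose just before it. There is no depth.
- close_job(): hands the job in; it is judged then, once.
The state is a dict: "time": time; "joint_positions": joint angles; "joint_vel": joint speeds; "joint_torque": joint torques, N m; "ee_pos": TCP position; "eef_rot": TCP orientation; "ft_force": force on the tool from outside, world axes, zero at the start; "torque": the same for the moment, N m; "width": finger opening in m; "grip_force": force on a finger pad.
Only numpy, scipy, OpenCV 4.12 (cv2) and the standard library are available. Lean on these libraries where they do the work, as an engineer would, in place of code of your own. Each camera call takes 0.05 s, during which the arm holds its last target. There are 200 camera calls.

TASK

The session is over: pick up the steel scoop by its black grip and tip all five empty vials through the funnel into the sharps container, keeping the funnel seated in the opening while you pour, then set the scoop down level on the desk. Lift the funnel out by its side handle, stand it upright on its spout on the floor of the shallow steel wash tray, and last swing the container's lid fully shut. Do not disturb the bottles and the gauze pack standing around.

Things in the scene. Friction and masses are not known exactly. Their poses are not given: they have to be found in the camera images.
- scoop: Loose open-fronted bare-steel scoop, 0.2-0.3 kg, 116 long x 72 wide x 101 mm tall. Origin: middle of underside, z = 0 on the desk; +x to its pouring lip, z up. Floor 3 mm thick to x = +25 mm, then ramp rising 12 degrees to the lip. Rear wall x = -55 and side walls y = +-36 mm (3 mm thick) are 45 mm tall, 37 mm ahead of x = 20; open in front. Empties when tipped lip-down 50 to 75 degrees.
- scoop_grip (a point): Centre of the scoop's overhead grip, at (-10, 0, 90) mm in its frame, same axes: a flat black bar 12 mm thick (along y), 22 mm high (79 to 101 mm above the underside), along x from 50 mm behind this point to 35 mm ahead of it, held by a post at its rear end, free in front. Fingers close along y; the tool may lean forwards or backwards along the bar.
- scoop_lip (a point): Middle of the scoop's pouring lip, on its floor's edge, at (58, 0, 10) mm in the scoop's frame. Axes as the scoop's.
- funnel: Loose slick white funnel, 0.14 kg, in the container's opening. Origin: centre of the spout's flat lower end, z up. Spout 65 mm wide outside, 60 inside, fits the opening with 1.5 to 3.5 mm play; a collar 80 (x) x 94 (y) mm at z = 38 to 42 rests on the top. Cone widens to 116 mm outside at z = 106. Handle at +y. Can stand on its spout. If vials bridge in it, jog it up and down 10 mm.
- funnel_mouth (a point): Centre of the funnel's mouth in the plane of its rim, 106 mm above the funnel's origin; mouth 111 mm wide inside. Axes as the funnel's.
- funnel_grip (a point): Centre of the funnel's side handle, at (0, 80, 94) mm in the funnel's frame, same axes: a flat bar 12 mm thick (along x), 24 mm high (z = 82 to 106), sticking out along +y from the rim to y = 102 mm. Take it from above, fingers closing along x. Lift at least 45 mm straight up to clear the opening.
- sharps_box: Fixed sharps container: yellow box 116 (x) x 152 (y) mm, flat top at 172 mm, with a red hinged lid standing open at its +x (far) side. Origin: middle of its underside; z up; the lid's hinge runs along y. Hollow; floor 10 mm thick. It does not move when pushed.
- sharps_box_opening (a point): Centre of the opening in the container's flat top, 172 mm above its underside; opening 72 (x) x 68 (y) mm. Axes as the container's.
- sharps_box_lid (a joint): Lid's hinge angle, rad: 0 fully shut, 1.92 fully open (20 degrees back beyond upright, where it starts). Hinge along the container's y at x = +42, z = 176 mm in its frame; light (under 1 N at its edge), no spring, a little friction, so it stays where it is left: push it over from behind, then press it flat. Lid 84 mm wide (along y), 4 mm thick; shut, its top is 176 mm up.
- lid_edge (a point): Middle of the lid's free edge, 86 mm from the hinge (a 24 mm wide tab reaches 14 mm beyond it); with the lid open it is the lid's upper edge, about 260 mm above the desk.
- wash_tray: Fixed shallow tray of bare steel for things to be washed, 170 (x) x 150 (y) mm, walls 16 mm tall and 3 mm thick, floor 3 mm thick. Origin: middle of its underside. It and the scoop may stand in either order to the right of the container.
- vial_0: an empty glass vial, the same as the other four: cylinder 22 mm across, 47 mm long over its cap; origin at the middle of its flat bottom, z along its axis towards the cap. Starts standing loose in the scoop.
- vial_1: an empty glass vial, the same as the other four: cylinder 22 mm across, 47 mm long over its cap; origin at the middle of its flat bottom, z along its axis towards the cap. Starts standing loose in the scoop.
- vial_2: an empty glass vial, the same as the other four: cylinder 22 mm across, 47 mm long over its cap; origin at the middle of its flat bottom, z along its axis towards the cap. Starts standing loose in the scoop.
- vial_3: an empty glass vial, the same as the other four: cylinder 22 mm across, 47 mm long over its cap; origin at the middle of its flat bottom, z along its axis towards the cap. Starts standing loose in the scoop.
- vial_4: an empty glass vial, the same as the other four: cylinder 22 mm across, 47 mm long over its cap; origin at the middle of its flat bottom, z along its axis towards the cap. Starts standing loose in the scoop.
- disinfectant_pump: Square white pump bottle, 80 x 101 x 242 mm, origin under its middle, at the back right corner. A bystander: leave it where it stands (it may shift by less than 30 mm).
- saline_bottle: Small round white bottle, 44 mm wide, 134 mm tall, origin under its middle, towards the back. A bystander: leave it where it stands (it may shift by less than 30 mm).
- gauze_pack: Half-open gauze pack standing upright, 74 x 172 x 121 mm, origin under its middle, at the back, right of the middle. A bystander: leave it where it stands (it may shift by less than 30 mm).

How it is judged:
By the outcome, as a careful person would: the job done as asked, in the order asked, and still so for the second after the job is handed in, with the robot touching nothing.
It also fails if it takes over 72 s, if anything falls off the work surface, if the arm or the gripper's body presses on something with over 40 N, if the wrist force passes 120 N, or if a joint passes its speed limit or range.

## Working session

There is one attempt and no reset: what is moved stays moved. The work goes in short steps, Python scripts to look and compute and a tool call to move; the robot and the scene stay as the last step left them, time stands still between calls to the robot, and variables do not carry over. Pictures are saved under pics/ and viewed, at most 10 in all, crops included, and the job is handed in when it is done.

Besides the shell and the picture viewer there is one more tool, called as name(argument=value, ...), one argument or row to a line, values as JSON. play_rows: Moves the arm, as the interface text tells. Its arguments: {"type":"object","properties":{"increments":{"type":"string"},"grip_force":{"type":"number"}},"required":["increments"]}

```bash
mkdir -p pics; ls; python3 - <<'E'
from bench import *
import cv2,numpy as np,json
s=read_state();print({k:np.round(v,3).tolist() for k,v in s.items()})
for n in("scene","top"):
    c=camera(n);cv2.imwrite(f"pics/{n}0.png",c["color"][:,:,::-1]);print(n,c["fx"],c["fy"],c["cx"],c["cy"],np.round(c["camera_from_world"],4).tolist())
c=camera("wrist");print(c["fx"],np.round(c["mount"],4).tolist());cv2.imwrite("pics/w0.png",c["color"][:,:,::-1])
E
```

```text
pics
{'time': 0.0, 'joint_positions': [1.103, 0.333, -0.065, 1.461, 0.022, 1.35, -0.088], 'joint_vel': [-0.0, -0.002, -0.001, -0.001, 0.001, -0.0, 0.0], 'joint_torque': [-0.001, -62.326, 0.024, -38.99, -0.062, 0.04, 0.0], 'ee_pos': [0.269, -0.564, 0.222], 'eef_rot': [0.975, 0.221, -0.0, -0.001], 'ft_force': [-0.341, 0.606, -0.257], 'torque': [-0.034, 0.01, 0.055], 'grip_force': 0.0, 'width': 0.087}
scene 614.1364538568229 614.1364538568229 318.14410865922184 239.16921465318325 [[-0.449, -0.8935, 0.0067, 0.0993], [-0.6178, 0.305, -0.7247, 0.4502], [0.6455, -0.3295, -0.689, 1.1309], [0.0, 0.0, 0.0, 1.0]]
top 607.1570776396328 607.1570776396328 327.166207375586 228.36651531936872 [[0.0286, -0.9995, -0.0142, -0.13], [-0.9913, -0.0265, -0.1291, 0.4768], [0.1287, 0.0178, -0.9915, 1.2685], [0.0, 0.0, 0.0, 1.0]]
351.54486936262043 [[-0.0003, -0.9672, -0.2542, 0.0705], [1.0, -0.0003, -0.0001, -0.0007], [0.0, -0.2542, 0.9672, -0.1633], [0.0, 0.0, 0.0, 1.0]]
```

View pics/scene0.png

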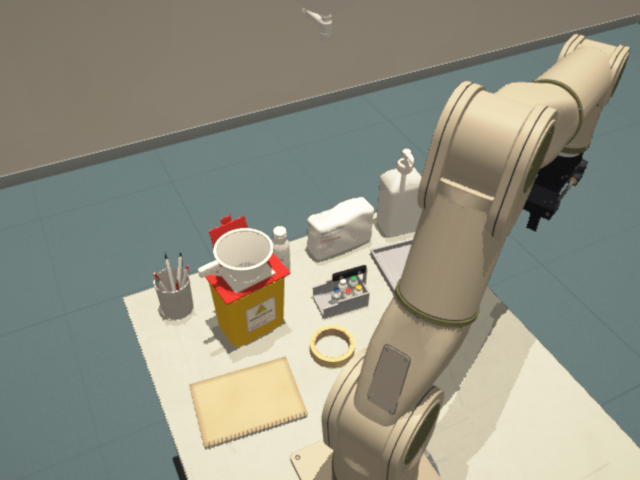

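View pics/top0.png

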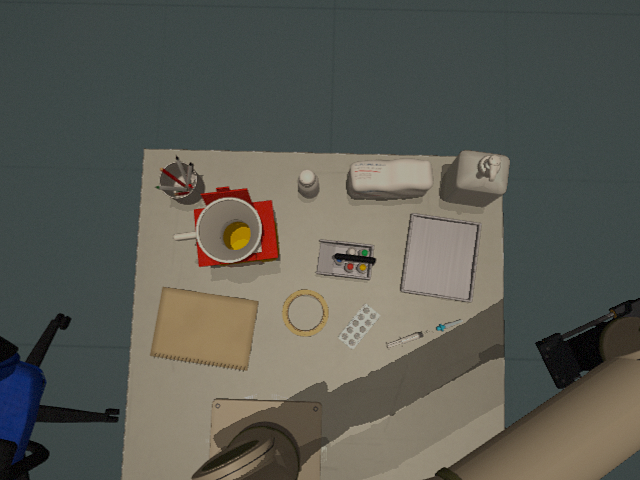

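The top view shows:
- the funnel at about (229,230) with its handle to the left at (185,237)
- the scoop at about (346,260) with its lip to the left and black bar from (333,257) to (376,261)
- the tray at about (441,257)

The arm covers nothing needed.

```bash
cat > h.py <<'E'
from bench import *
import cv2,numpy as np
from scipy.spatial.transform import Rotation as R
def ray(c,px,pose=None):
    if "mount" in c:
        p,q=pose;T=np.eye(4);T[:3,:3]=R.from_quat(q).as_matrix();T[:3,3]=p;W=T@c["mount"]
    else: W=np.linalg.inv(c["camera_from_world"])
    d=np.array([(px[0]-c["cx"])/c["fx"],(px[1]-c["cy"])/c["fy"],1]);return W[:3,3],W[:3,:3]@d
def onz(c,px,z,pose=None):
    o,d=ray(c,px,pose);return o+d*(z-o[2])/d[2]
def tri(rs):
    A=0;b=0
    for o,d in rs:
        d=d/np.linalg.norm(d);P=np.eye(3)-np.outer(d,d);A=A+P;b=b+P@o
    return np.linalg.solve(A,b)
E
python3 - <<'E'
from h import *
t=camera("top")["color"][:,:,::-1];s=camera("scene")["color"][:,:,::-1]
a=cv2.resize(t[175:310,165:345],(800,600),interpolation=cv2.INTER_CUBIC)
cv2.imwrite("pics/t1.png",cv2.resize(t[170:320,150:350],(800,600),interpolation=cv2.INTER_CUBIC))
cv2.imwrite("pics/t2.png",cv2.resize(t[195:315,310:490],(800,533),interpolation=cv2.INTER_CUBIC))
cv2.imwrite("pics/s1.png",cv2.resize(s[200:350,190:390],(800,600),interpolation=cv2.INTER_CUBIC))
E
```

```text
(no output)
```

View pics/t1.png

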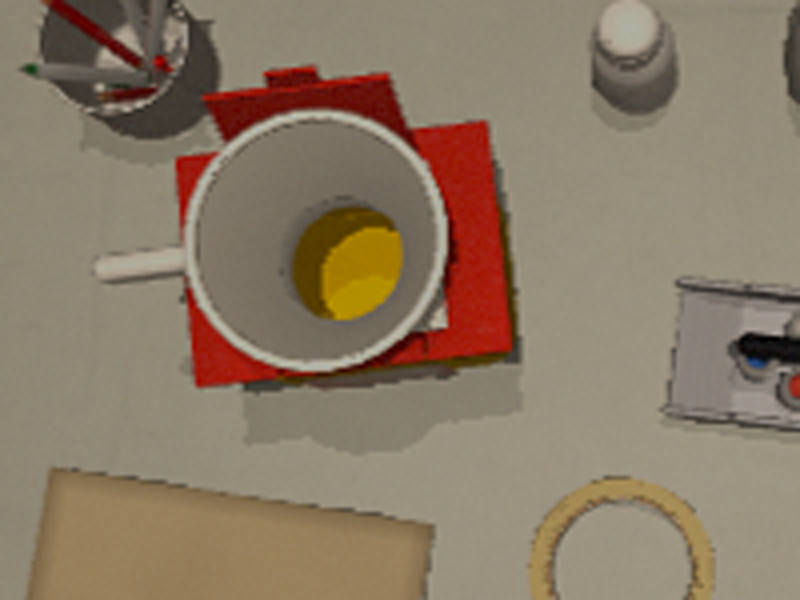

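View pics/t2.png

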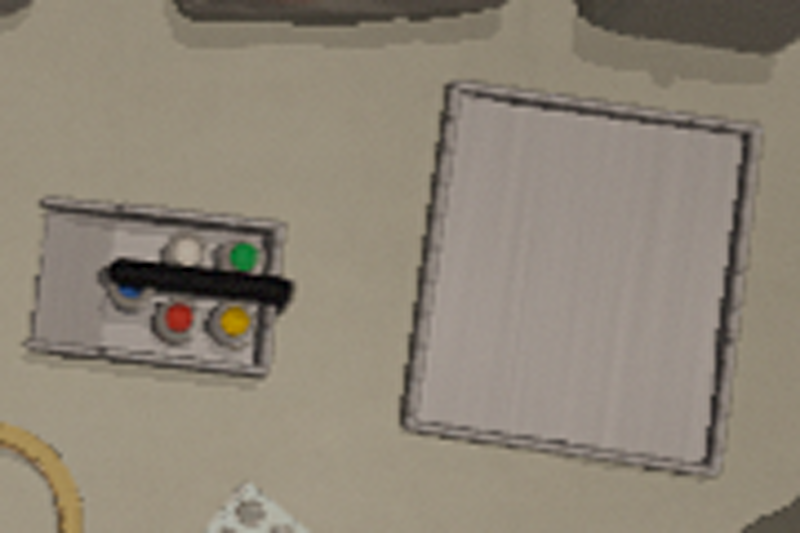

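View pics/s1.png

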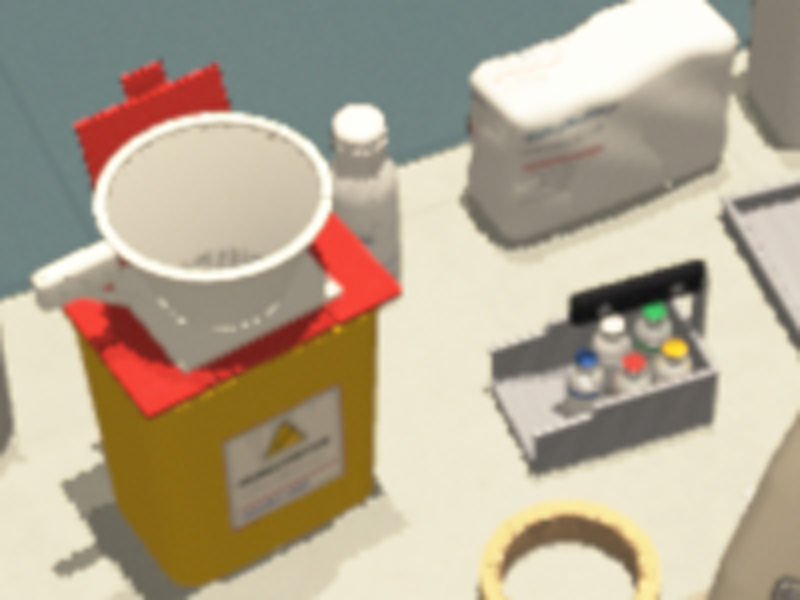

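The crops show these points:
- **Funnel rim:** centre (316,240) in t1 and (213,197) in s1.
- **Funnel handle end:** (96,268) in t1 and (40,290) in s1.
- **Box corners:** visible in t1 and s1.
- **Grip bar:** ends (112,271) and (290,290) in t2.
- **Tray:** corners (450,85), (762,125), (716,473), (403,428) in t2.

```bash
cat >> h.py <<'E'
def t1(x,y): return ((x+.5)/4-.5+150,(y+.5)/4-.5+170)
def t2(x,y): return ((x+.5)/4.4444-.5+310,(y+.5)/4.4444-.5+195)
def s1(x,y): return ((x+.5)/4-.5+190,(y+.5)/4-.5+200)
E
python3 - <<'E'
from h import *
T=camera("top");S=camera("scene");np.set_printoptions(precision=4,suppress=True)
P=lambda a,b:tri([ray(T,a),ray(S,b)])
print("bar front",P(t2(108,270),s1(571,297)),onz(T,t2(108,270),.101))
print("bar rear",P(t2(291,284),s1(704,263)),onz(T,t2(291,284),.101))
print("rim c",P(t1(316,240),s1(213,197)), onz(T,t1(316,240),.240))
print("handle end",P(t1(96,268),s1(40,290)),onz(T,t1(96,268),.228), onz(T,t1(185,260),.236))
print("boxR",P(t1(515,350),s1(400,291)) if 0 else P(t1(515,350),s1(150,417)), P(t1(197,386),s1(65,305)),P(t1(490,122),s1(400,291)),P(t1(515,350),s1(400,291)))
b=np.array([onz(T,t1(*p),.172) for p in((177,158),(490,122),(515,350),(197,386))]);print("box",b,b.mean(0))
b=np.array([onz(T,t2(*p),.016) for p in((450,85),(762,125),(716,473),(403,428))]);print("tray",b,b.mean(0))
b=np.array([onz(T,t2(*p),z) for p,z in(((285,222),.045),((262,376),.045),((42,200),.037),((27,348),.037))]);print("scoop",b,b.mean(0))
print("bottles saline",onz(T,(308,183),.12))
E
```

```text
bar front [ 0.4166 -0.1331  0.103 ] [ 0.4167 -0.1332  0.101 ]
bar rear [ 0.4129 -0.2165  0.0955] [ 0.4126 -0.2159  0.101 ]
rim c [0.4467 0.0573 0.2373] [0.4459 0.0561 0.24  ]
handle end [0.4313 0.156  0.2307] [0.432  0.1575 0.228 ] [0.4358 0.1154 0.236 ]
boxR [0.4379 0.0424 0.0668] [0.3901 0.129  0.2409] [ 0.5084 -0.0315  0.0807] [ 0.4057 -0.0266  0.1679]
box [[ 0.4921  0.1371  0.172 ]
 [ 0.5135 -0.0123  0.172 ]
 [ 0.4044 -0.0286  0.172 ]
 [ 0.3832  0.1214  0.172 ]] [0.4483 0.0544 0.172 ]
tray [[ 0.5188 -0.2967  0.016 ]
 [ 0.5031 -0.448   0.016 ]
 [ 0.3347 -0.4255  0.016 ]
 [ 0.3519 -0.2761  0.016 ]] [ 0.4271 -0.3616  0.016 ]
scoop [[ 0.4465 -0.216   0.045 ]
 [ 0.3735 -0.2066  0.045 ]
 [ 0.4548 -0.1004  0.037 ]
 [ 0.384  -0.0954  0.037 ]] [ 0.4147 -0.1546  0.041 ]
bottles saline [ 0.5594 -0.0773  0.12  ]
```

```bash
cat >> h.py <<'E'
def ori(phi,lean=0):   # deg; tool x at yaw phi, pointing down, lean>0: wrist back
    p=np.radians(phi);c,s=np.cos(p),np.sin(p)
    return R.from_matrix(np.array([[c,s,0],[s,-c,0],[0,0,-1]]).T)*R.from_euler('y',lean,degrees=True)
def rel(Rt,grasp,s=None,off=.019,cur=None):
    s=s or read_state(); p,q=cur or (s["ee_pos"],R.from_quat(s["eef_rot"]))
    tcp=np.array(grasp)+Rt.apply([0,0,off])
    return np.round(np.r_[(q.inv()*Rt).as_rotvec(),q.inv().apply(tcp-p)],4)
E
python3 - <<'E'
from h import *
Rt=ori(85.7,25)
print(rel(Rt,np.array([.4142,-.168,.09])-Rt.apply([0,0,.09])))
E
```

```text
[ 0.2289  0.395  -1.0336  0.2867 -0.269   0.0681]
```

play_rows(
  increments="0.057 0.099 -0.258 0.072 -0.067 0.0 1; 0.114 0.197 -0.517 0.143 -0.134 0.0 1; 0.172 0.296 -0.775 0.215 -0.2 0.034 1; 0.229 0.395 -1.034 0.287 -0.269 0.068 1; 0.229 0.395 -1.034 0.287 -0.269 0.068 1; 0.229 0.395 -1.034 0.287 -0.269 0.068 1; 0.229 0.395 -1.034 0.287 -0.269 0.068 1; 0.229 0.395 -1.034 0.287 -0.269 0.068 1",
)

```text
time: 1.15
ee_pos: [0.4121, -0.1978, 0.1543]
eef_rot: [0.714, 0.665, 0.159, -0.148]
ft_force: [0.8, -0.4, -0.4]
width: 0.0869
grip_force: 0.0
```

play_rows(
  increments="0 0 0 0 0 0 1; 0 0 0 0 0 0 1",
)

```text
time: 1.35
ee_pos: [0.4119, -0.1984, 0.1547]
eef_rot: [0.715, 0.665, 0.158, -0.147]
ft_force: [0.6, 0.1, -0.1]
width: 0.0869
grip_force: 0.0
```

```bash
python3 - <<'E'
from h import *
s=read_state();print(s["time"],s["ee_pos"],s["joint_positions"]);Rc=R.from_quat(s["eef_rot"]);print(Rc.as_matrix().round(3))
c=camera("wrist");cv2.imwrite("pics/w1.png",c["color"][:,:,::-1])
print(c["fx"],c["cx"],c["cy"])
Rt=ori(85.7,25);print(rel(Rt,[.4142,-.168,.09],s))
E
```

```text
1.35 [ 0.41188467 -0.19839987  0.15470761] [ 0.98453418  0.23502017 -0.4025483   1.81828451 -0.29451953  1.33686225
  0.61073919]
[[ 0.066  0.997  0.031]
 [ 0.904 -0.073  0.421]
 [ 0.422 -0.    -0.906]]
351.54486936262043 319.96836558234736 235.81625323119584
[-0.0011  0.0004  0.0015  0.0003  0.0001  0.0905]
```

View pics/w1.png

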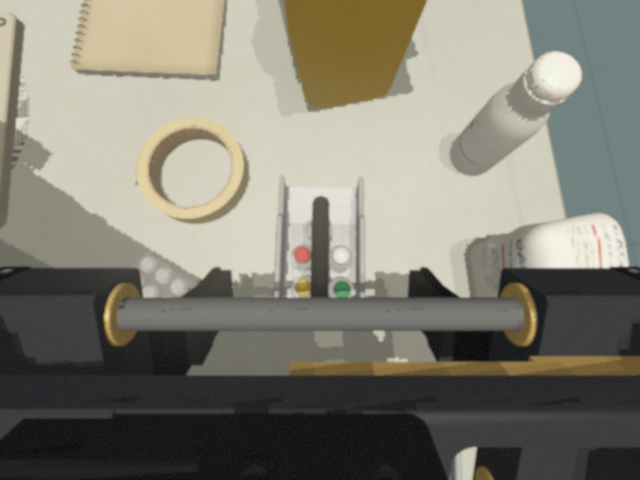

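The wrist view shows the bar centred at column 320 and aligned with the tool, with the scoop walls at columns 279 and 364. Going in.

play_rows(
  increments="0 0 0 0 0 0.03 1; 0 0 0 0 0 0.06 1; 0 0 0 0 0 0.08 1; 0 0 0 0 0 0.09 1; 0 0 0 0 0 0.09 1; 0 0 0 0 0 0.09 0.4; 0 0 0 0 0 0.09 0.2; 0 0 0 0 0 0.09 0",
  grip_force=45,
)

```text
time: 2.2
ee_pos: [0.4151, -0.1619, 0.074]
eef_rot: [0.716, 0.664, 0.159, -0.146]
ft_force: [0.4, -0.0, 0.3]
width: 0.0705
grip_force: 0.0
```

play_rows(
  increments="0 0 0 0 0 0 0; 0 0 0 0 0 0 0; 0 0 0 0 0 0 0; 0 0 0 0 0 0 0",
)

```text
time: 2.6
ee_pos: [0.4147, -0.1611, 0.0733]
eef_rot: [0.716, 0.664, 0.159, -0.147]
ft_force: [0.4, -0.1, 0.1]
width: 0.0389
grip_force: 0.0
```

play_rows(
  increments="0 0 0 0 0 0 0; 0 0 0 0 0 0 0; 0 0 0 0 0 0 0; 0 0 0 0 0 0 0; 0 0 0 0 0 0 0; 0 0 0 0 0 0 0",
)

```text
time: 3.2
ee_pos: [0.4147, -0.1611, 0.0732]
eef_rot: [0.716, 0.664, 0.159, -0.147]
ft_force: [0.3, -0.0, -0.2]
width: 0.0118
grip_force: 45.0
```

```bash
cat >> h.py <<'E'
M=np.array([.4463,.0567,.240]);PHI=85.5
def scoop(tilt,d,dz,phi=PHI,side=0): # grasp pose for given lip offset
    u=np.array([np.cos(np.radians(phi)),np.sin(np.radians(phi)),0]);v=np.array([-u[1],u[0],0])
    lip=M+d*u+side*v+[0,0,dz];Rs=R.from_euler('z',phi,degrees=True)*R.from_euler('y',tilt,degrees=True)
    return ori(phi,25-tilt),lip-Rs.apply([.068,0,-.080])
E
python3 - <<'E'
from h import *
s=read_state();print(R.from_quat(s["eef_rot"]).inv()*ori(PHI,25)).as_rotvec() if 0 else None
Rt=ori(PHI,25);g=s["ee_pos"]-Rt.apply([0,0,.019])
print("up",rel(Rt,g+[0,0,.26],s))
for d,dz in((-.06,.03),(-.03,.025)):
    print(rel(*scoop(0,d,dz),s))
E
```

```text
up [-0.0015  0.0003  0.0036  0.1098  0.     -0.2357]
[-0.0015  0.0003  0.0036  0.1999  0.0148 -0.1932]
[-0.0015  0.0003  0.0036  0.2249  0.015  -0.176 ]
```

play_rows(
  increments="0 0 0 0.004 0 -0.009 0; 0 0 0 0.013 0 -0.027 0; 0 0 0 0.028 0 -0.06 0; 0 0 0 0.046 0 -0.1 0; 0 0 0 0.066 0 -0.141 0; 0 0 0 0.085 0 -0.182 0; 0 0 0 0.1 0 -0.215 0; 0 0 0 0.11 0 -0.236 0",
)

```text
time: 4.0
ee_pos: [0.4147, -0.161, 0.337]
eef_rot: [0.716, 0.665, 0.159, -0.145]
ft_force: [0.7, -0.2, -3.9]
width: 0.0114
grip_force: 45.0
```

```bash
python3 - <<'E'
from h import *
s=read_state();print(s["ee_pos"],s["ft_force"],s["width"])
for d,dz in((-.06,.03),(-.03,.025)): print(rel(*scoop(0,d,dz),s))
S=camera("scene")["color"][:,:,::-1];W=camera("wrist")["color"][:,:,::-1]
cv2.imwrite("pics/a.png",np.hstack([cv2.resize(S[150:390,150:470],(400,300)),cv2.resize(W,(400,300))]))
E
```

```text
[ 0.41474951 -0.1610251   0.33696236] [ 0.67130601 -0.15833706 -3.85176449] 0.01140785965777762
[0.0007 0.0026 0.0048 0.0885 0.0148 0.0456]
[0.0007 0.0026 0.0048 0.1136 0.0149 0.0628]
```

View pics/a.png

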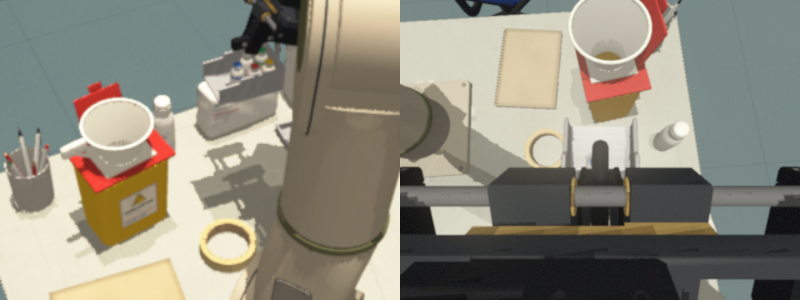

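The scoop is lifted level with the vials standing in it, and the funnel is ahead. Moving to pre-pour.

play_rows(
  increments="0 0 0 0.004 0.001 0.002 0; 0 0.001 0.001 0.015 0.003 0.008 0; 0 0.002 0.002 0.035 0.006 0.018 0; 0 0.002 0.003 0.058 0.009 0.03 0; 0 0.002 0.004 0.08 0.012 0.042 0; 0 0.002 0.004 0.1 0.014 0.054 0; 0 0.002 0.004 0.11 0.015 0.061 0; 0 0.002 0.004 0.113 0.015 0.063 0",
)

```text
time: 4.9
ee_pos: [0.4388, -0.0317, 0.3234]
eef_rot: [0.716, 0.663, 0.158, -0.149]
ft_force: [-0.0, -0.8, -2.7]
width: 0.0115
grip_force: 45.0
```

```bash
python3 - <<'E'
from h import *
s=read_state();c=camera("wrist");T=camera("top")
cv2.imwrite("pics/b.png",np.hstack([cv2.resize(T["color"][150:330,150:390,::-1],(400,300)),cv2.resize(c["color"][:,:,::-1],(400,300))]))
print(s["ee_pos"],s["joint_positions"].round(2))
for a in (0,10,20,30,40,50,60,70):
    d,dz=np.interp(a,[0,20,40,70],[-.03,-.025,-.025,-.02]),np.interp(a,[0,20,40,70],[.025,.012,.006,.005]);print(a,rel(*scoop(a,d,dz),s))
E
```

```text
[ 0.43875185 -0.03172703  0.32335325] [ 0.86 -0.03 -0.54  1.73 -0.44  1.56  0.28]
0 [-0.0039 -0.0021  0.0011  0.0008  0.0006 -0.0045]
10 [-0.0038 -0.1766  0.0014  0.015   0.0006 -0.0011]
20 [-0.0036 -0.3511  0.0018  0.0296  0.0006  0.0049]
30 [-0.0035 -0.5257  0.0021  0.0434  0.0007  0.0093]
40 [-3.300e-03 -7.002e-01  2.400e-03  5.660e-02  7.000e-04  1.630e-02]
50 [-3.100e-03 -8.747e-01  2.700e-03  7.150e-02  8.000e-04  2.400e-02]
60 [-2.9000e-03 -1.0493e+00  3.0000e-03  8.5100e-02  8.0000e-04  3.4000e-02]
70 [-2.7000e-03 -1.2238e+00  3.3000e-03  9.6900e-02  9.0000e-04  4.6000e-02]
```

View pics/b.png

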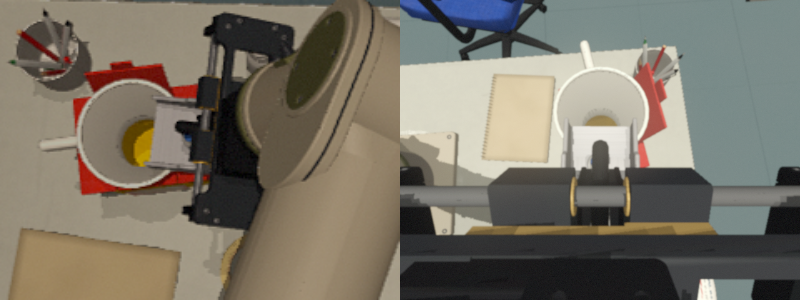

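The scoop lip is over the near part of the mouth and centred. Tilting.

play_rows(
  increments="-0.004 -0.087 0.001 0.008 0.001 -0.003 0; -0.004 -0.177 0.001 0.015 0.001 -0.001 0; -0.004 -0.264 0.002 0.022 0.001 0.002 0; -0.004 -0.351 0.002 0.03 0.001 0.005 0; -0.004 -0.438 0.002 0.036 0.001 0.007 0; -0.004 -0.526 0.002 0.043 0.001 0.009 0; -0.003 -0.613 0.002 0.05 0.001 0.013 0; -0.003 -0.7 0.002 0.057 0.001 0.016 0",
)

```text
time: 5.8
ee_pos: [0.4451, 0.0239, 0.3343]
eef_rot: [0.729, 0.671, -0.096, 0.09]
ft_force: [-0.3, 0.5, -2.6]
width: 0.0117
grip_force: 45.0
```

```bash
python3 - <<'E'
from h import *
s=read_state();T=camera("top");S=camera("scene")
cv2.imwrite("pics/c.png",np.hstack([cv2.resize(T["color"][150:330,150:390,::-1],(400,300)),cv2.resize(S["color"][150:330,150:390,::-1],(400,300))]))
print(s["time"],s["ee_pos"],s["joint_positions"].round(2),s["ft_force"])
for a in (40,50,60,70):
    d,dz=np.interp(a,[0,20,40,70],[-.03,-.025,-.025,-.02]),np.interp(a,[0,20,40,70],[.025,.012,.006,.005]);print(a,rel(*scoop(a,d,dz),s))
E
```

```text
5.8 [0.44510195 0.0238592  0.33429604] [ 0.61 -0.02 -0.93  1.65  0.23  1.6  -0.4 ] [-0.31848964  0.52225    -2.57952647]
40 [ 0.0011  0.0032 -0.0049  0.0026 -0.0014  0.001 ]
50 [ 0.0007 -0.1713 -0.005   0.019  -0.0015 -0.0027]
60 [ 2.000e-04 -3.459e-01 -5.000e-03  3.580e-02 -1.600e-03 -3.900e-03]
70 [-2.000e-04 -5.204e-01 -5.000e-03  5.250e-02 -1.600e-03 -2.400e-03]
```

View pics/c.png

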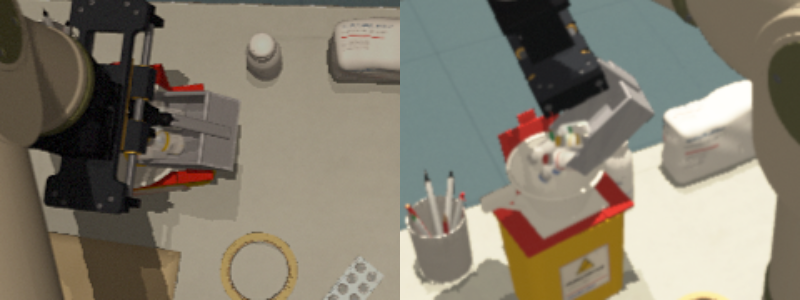

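Vials are tumbling into the funnel. Continuing to 70°.

play_rows(
  increments="0 -0.085 -0.003 0.01 -0.001 -0.001 0; 0 -0.171 -0.005 0.019 -0.001 -0.003 0; 0 -0.258 -0.005 0.027 -0.002 -0.003 0; 0 -0.346 -0.005 0.036 -0.002 -0.004 0; 0 -0.433 -0.005 0.044 -0.002 -0.003 0; 0 -0.52 -0.005 0.052 -0.002 -0.002 0; 0 -0.52 -0.005 0.052 -0.002 -0.002 0; 0 -0.52 -0.005 0.052 -0.002 -0.002 0",
)

```text
time: 6.7
ee_pos: [0.4472, 0.0748, 0.3216]
eef_rot: [0.678, 0.629, -0.28, 0.257]
ft_force: [0.9, -1.0, -2.6]
width: 0.0116
grip_force: 45.0
```

play_rows(
  increments="0 0 0 0 0 0 0; 0 0 0 0 0 0 0; 0 0 0 0 0 0 0; 0 0 0 0 0 0 0; 0 0 0 0 0 0 0",
)

```text
time: 7.2
ee_pos: [0.4469, 0.0751, 0.3226]
eef_rot: [0.678, 0.628, -0.28, 0.259]
ft_force: [0.2, 0.3, -2.4]
width: 0.0115
grip_force: 45.0
```

```bash
python3 - <<'E'
from h import *
s=read_state();T=camera("top");W=camera("wrist")
cv2.imwrite("pics/d_t.png",T["color"][...,::-1]);cv2.imwrite("pics/d_s.png",camera("scene")["color"][...,::-1]);cv2.imwrite("pics/d_w.png",W["color"][...,::-1])
print(s["time"],s["ee_pos"],s["joint_positions"].round(2),s["ft_force"])
hs=cv2.cvtColor(W["color"],cv2.COLOR_RGB2HSV)
def cnt(im):
    hs=cv2.cvtColor(im,cv2.COLOR_RGB2HSV)
    return {n:(int((m:=cv2.inRange(hs,(a,100,50),(b,255,255))).astype(bool).sum())) for n,a,b in(("red",0,8),("yel",18,32),("grn",45,85),("blu",105,130))}
for im in (camera("scene")["color"][200:280,195:280],): print(cnt(im))
Rt,g=scoop(0,-.03,.025)
for a in (70,40,0): print(a,rel(*scoop(a,-.025,.03),s))
E
```

```text
7.2 [0.44693581 0.07512454 0.32264027] [ 0.14  0.37 -1.02  1.58  0.76  2.02 -0.93] [ 0.18027578  0.25340453 -2.39599194]
{'red': 471, 'yel': 55, 'grn': 0, 'blu': 0}
70 [ 0.0007 -0.0037  0.0018 -0.0212  0.0008 -0.0144]
40 [ 2.000e-04  5.199e-01  1.900e-03 -5.870e-02  7.000e-04  1.040e-02]
0 [-5.000e-04  1.218e+00  2.000e-03 -8.050e-02  6.000e-04  6.560e-02]
```

play_rows(
  increments="0 0 0 -0.021 0 -0.014 0; 0 0.14 0 -0.033 0 -0.01 0; 0 0.28 0 -0.045 0 -0.004 0; 0 0.42 0 -0.053 0 0.004 0; 0 0.56 0 -0.062 0 0.011 0; 0 0.7 0 -0.069 0 0.021 0; 0 0.84 0 -0.074 0 0.03 0; 0 0.98 0 -0.077 0 0.043 0",
)

```text
time: 8.2
ee_pos: [0.4408, -0.0098, 0.3477]
eef_rot: [0.73, 0.676, 0.075, -0.067]
ft_force: [0.9, -0.6, -3.9]
width: 0.0116
grip_force: 45.0
```

```bash
python3 - <<'E'
from h import *
s=read_state();print(s["time"],s["ee_pos"],s["ft_force"],s["joint_positions"].round(2))
print(rel(*scoop(0,-.04,.03),s), rel(*scoop(0,-.20,.03),s))
E
```

```text
8.2 [ 0.44075227 -0.00981089  0.34774389] [ 0.89707008 -0.57170594 -3.87966205] [ 0.8  -0.1  -0.65  1.68 -0.26  1.56  0.08]
[ 2.700e-03  2.348e-01  2.900e-03 -3.560e-02  2.000e-04  8.000e-03] [ 2.700e-03  2.348e-01  2.900e-03 -1.923e-01 -1.000e-04 -2.400e-02]
```

play_rows(
  increments="0 0.12 0.001 -0.018 0 0.004 0; 0 0.235 0.003 -0.036 0 0.008 0; 0 0.235 0.003 -0.06 0 0.003 0; 0 0.235 0.003 -0.09 0 -0.003 0; 0 0.235 0.003 -0.12 0 -0.01 0; 0 0.235 0.003 -0.15 0 -0.016 0; 0 0.235 0.003 -0.15 0 -0.016 0; 0 0.235 0.003 -0.15 0 -0.016 0",
)

```text
time: 9.0
ee_pos: [0.4288, -0.1593, 0.332]
eef_rot: [0.718, 0.662, 0.157, -0.147]
ft_force: [0.5, 0.4, -2.8]
width: 0.012
grip_force: 45.0
```

```bash
python3 - <<'E'
from h import *
s=read_state();print(s["time"],s["ee_pos"],s["ft_force"],s["joint_positions"].round(2))
t=camera("top")["color"][...,::-1];w=camera("wrist")["color"][...,::-1];c=camera("scene")["color"][...,::-1]
a=cv2.resize(t[175:295,160:320],(400,300),interpolation=2)
b=cv2.resize(w,(400,300),interpolation=3);d=cv2.resize(c[200:290,190:310],(400,300),interpolation=2)
cv2.imwrite("pics/e.png",np.vstack([np.hstack([a,b]),np.hstack([d,cv2.resize(w[0:180,200:440],(400,300),interpolation=2)])]))
cv2.imwrite("pics/e_t.png",t)
E
```

```text
9.0 [ 0.42883519 -0.15929232  0.33201644] [ 0.45067008  0.36279122 -2.81870677] [ 0.96  0.09 -0.44  1.6  -0.35  1.65  0.44]
```

View pics/e.png

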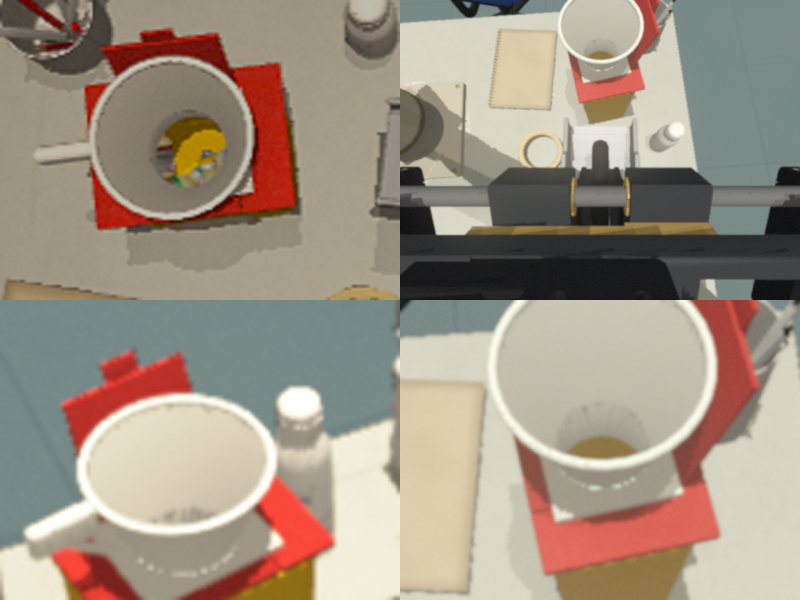

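The vials lie on the container floor. The funnel is seated and clear, and the scoop looks empty (wrist force is down by about 1.3 N). Setting the scoop down.

play_rows(
  increments="0 0 0 -0.004 0 0.009 0; 0 0 0 -0.018 0 0.036 0; 0 0 0 -0.036 0 0.077 0; 0 0 0 -0.055 0 0.118 0; 0 0 0 -0.074 0 0.158 0; 0 0 0 -0.09 0 0.193 0; 0 0 0 -0.102 0 0.217 0; 0 0 0 -0.102 0 0.217 0",
)

```text
time: 9.95
ee_pos: [0.426, -0.1588, 0.0893]
eef_rot: [0.717, 0.662, 0.156, -0.15]
ft_force: [-0.6, 0.3, -1.6]
width: 0.0116
grip_force: 45.0
```

```bash
python3 - <<'E'
from h import *
s=read_state();print(s["time"],s["ee_pos"],s["ft_force"])
Rt=ori(85.5,25);p=s["ee_pos"].copy()
for z in (.076,.0735,.072): p[2]=z;print(z,rel(Rt,p,s,off=0))
E
```

```text
9.95 [ 0.42603938 -0.1588085   0.08934416] [-0.59937721  0.33148986 -1.58131238]
0.076 [-0.007   0.0001 -0.0027 -0.0056  0.0001  0.0121]
0.0735 [-0.007   0.0001 -0.0027 -0.0067  0.0001  0.0144]
0.072 [-0.007   0.0001 -0.0027 -0.0073  0.0001  0.0157]
```

play_rows(
  increments="0 0 0 -0.003 0 0.006 0; 0 0 0 -0.0055 0 0.012 0; 0 0 0 -0.0065 0 0.0135 0; 0 0 0 -0.007 0 0.0145 0; 0 0 0 -0.0072 0 0.0153 0; 0 0 0 -0.0072 0 0.0153 0",
)

```text
time: 10.55
ee_pos: [0.4285, -0.1608, 0.0759]
eef_rot: [0.717, 0.663, 0.157, -0.146]
ft_force: [-0.7, 0.1, -2.2]
width: 0.0116
grip_force: 45.0
```

play_rows(
  increments="0 0 0 -0.0004 0 0.001 0; 0 0 0 -0.0009 0 0.002 0; 0 0 0 -0.0013 0 0.003 0; 0 0 0 -0.0013 0 0.003 0",
)

```text
time: 10.95
ee_pos: [0.4284, -0.1609, 0.0732]
eef_rot: [0.718, 0.663, 0.157, -0.147]
ft_force: [-4.4, -1.1, 8.9]
width: 0.0114
grip_force: 45.0
```

play_rows(
  increments="0 0 0 0 0 0 1; 0 0 0 0 0 0 1; 0 0 0 0 0 0 1; 0 0 0 0 0 0 1; 0 0 0 0 0 0 1; 0 0 0 0 0 0 1",
)

```text
time: 11.55
ee_pos: [0.4284, -0.1606, 0.0724]
eef_rot: [0.717, 0.663, 0.157, -0.147]
ft_force: [-0.0, 0.6, -0.2]
width: 0.0517
grip_force: 0.0
```

play_rows(
  increments="0 0 0 0 0 -0.03 1; 0 0 0 0 0 -0.07 1; 0 0 0 0 0 -0.115 1; 0 0 0 0 0 -0.15 1; 0 0 0 0 0 -0.19 1; 0 0 0 0 0 -0.23 1; 0 0 0 0 0 -0.23 1",
)

```text
time: 12.25
ee_pos: [0.4221, -0.2599, 0.2853]
eef_rot: [0.718, 0.662, 0.157, -0.143]
ft_force: [-0.1, 0.0, -0.6]
width: 0.0865
grip_force: 0.0
```

```bash
python3 - <<'E'
from h import *
s=read_state();print(s["time"],s["ee_pos"],s["width"],s["joint_positions"].round(2))
c=camera("wrist");cv2.imwrite("pics/f_w.png",c["color"][...,::-1]);t=camera("top");cv2.imwrite("pics/f_t.png",t["color"][...,::-1])
pose=(s["ee_pos"],s["eef_rot"])
# scoop in wrist view: black bar and coloured caps near it
W=np.linalg.inv(np.block([[R.from_quat(pose[1]).as_matrix(),pose[0][:,None]],[np.zeros((1,3)),1]])@c["mount"] if 0 else (lambda T:T)(np.vstack([np.c_[R.from_quat(pose[1]).as_matrix(),pose[0]],[0,0,0,1]])@c["mount"]))
def pr(p):
    q=W@np.r_[p,1];return (q[0]/q[2]*c["fx"]+c["cx"],q[1]/q[2]*c["fy"]+c["cy"])
for p in((.428,-.10,.01),(.428,-.135,.09),(.428,-.225,.045),(.428,-.168,.003)):print(p,np.round(pr(p)))
def caps(im,box):
    x0,y0,x1,y1=box;h=cv2.cvtColor(im[y0:y1,x0:x1],cv2.COLOR_RGB2HSV);return [int(cv2.countNonZero(cv2.inRange(h,(a,110,60),(b,255,255)))) for a,b in((0,8),(20,32),(45,85),(100,130))]
print("wrist caps",caps(c["color"],(250,80,390,260)),"top",caps(t["color"],(310,225,385,285)))
im0=cv2.imread("pics/top0.png")[...,::-1];print("top before",caps(im0,(310,225,385,285)))
Rt=ori(98,0);h=np.array([.4358,.125,.232])
print(rel(Rt,[.36,.0,.40],s),rel(Rt,[.4354,.135,.34],s))
E
```

```text
12.25 [ 0.4220804  -0.25987975  0.28531536] 0.08648121513181072 [ 1.02  0.23 -0.38  1.53 -0.28  1.62  0.58]
(0.428, -0.1, 0.01) [313. 174.]
(0.428, -0.135, 0.09) [315. 179.]
(0.428, -0.225, 0.045) [321. 264.]
(0.428, -0.168, 0.003) [318. 224.]
wrist caps [0, 2046, 0, 0] top [0, 0, 0, 0]
top before [33, 32, 28, 7]
[ 0.0505 -0.4263 -0.2175  0.2708 -0.0828  0.0182] [ 0.0505 -0.4263 -0.2175  0.3738 -0.0189  0.1314]
```

play_rows(
  increments="0.006 -0.05 -0.027 0.04 -0.01 -0.02 1; 0.013 -0.107 -0.054 0.08 -0.02 -0.02 1; 0.019 -0.16 -0.08 0.13 -0.02 -0.01 1; 0.025 -0.213 -0.109 0.18 -0.02 0.02 1; 0.032 -0.267 -0.136 0.23 -0.02 0.05 1; 0.038 -0.32 -0.163 0.28 -0.02 0.08 1; 0.044 -0.373 -0.19 0.33 -0.019 0.11 1; 0.05 -0.426 -0.218 0.374 -0.019 0.131 1",
)

```text
time: 13.15
ee_pos: [0.4295, 0.1074, 0.3195]
eef_rot: [0.654, 0.756, -0.001, -0.002]
ft_force: [1.3, 0.1, -0.9]
width: 0.0868
grip_force: 0.0
```

play_rows(
  increments="0 0 0 0 0 0 1; 0 0 0 0 0 0 1; 0 0 0 0 0 0 1",
)

```text
time: 13.45
ee_pos: [0.4304, 0.1041, 0.32]
eef_rot: [0.655, 0.755, 0.0, -0.004]
ft_force: [-0.3, -0.5, -0.2]
width: 0.087
grip_force: 0.0
```

```bash
python3 - <<'E'
from h import *
np.set_printoptions(precision=4,suppress=True)
s=read_state();print(s["time"],s["ee_pos"],s["joint_positions"].round(2))
c=camera("wrist");cv2.imwrite("pics/g_w.png",c["color"][...,::-1]);pose=(s["ee_pos"],s["eef_rot"])
S=camera("scene");T=camera("top")
Tm=np.vstack([np.c_[R.from_quat(pose[1]).as_matrix(),pose[0]],[0,0,0,1]])@c["mount"];W=np.linalg.inv(Tm)
def pr(p):
    q=W@np.r_[p,1];return np.round((q[0]/q[2]*c["fx"]+c["cx"],q[1]/q[2]*c["fy"]+c["cy"]))
print("handle end/root",pr([.432,.1575,.24]),pr([.438,.115,.24]))
g=cv2.cvtColor(c["color"],cv2.COLOR_RGB2HSV)
m=cv2.inRange(g,(0,0,150),(180,50,255))
for y in range(150,300,8):
    r=np.flatnonzero(m[y,200:440])+200
    print(y,[ (int(a[0]),int(a[-1])) for a in np.split(r,np.flatnonzero(np.diff(r)>1)+1) if len(a)>3])
print("pens",tri([ray(T,(178,156)),ray(S,(167,255))]),onz(T,(178,156),.17),tri([ray(T,(158,187)),ray(S,(181,252))]))
E
```

```text
13.45 [0.4304 0.1041 0.32  ] [ 0.66 -0.1  -0.9   1.7  -0.08  1.5  -0.1 ]
handle end/root [333. 171.] [332. 232.]
150 [(360, 372), (374, 379), (381, 404), (421, 425)]
158 [(360, 375), (381, 396), (422, 433)]
166 [(316, 321), (382, 390), (427, 436)]
174 [(324, 339), (386, 390), (393, 397), (408, 429)]
182 [(326, 339), (392, 399), (408, 438)]
190 [(326, 338), (387, 391), (407, 439)]
198 [(326, 337), (405, 439)]
206 [(249, 267), (327, 339), (397, 439)]
214 [(244, 271), (326, 339), (395, 439)]
222 [(241, 271), (327, 338), (395, 439)]
230 [(240, 271), (287, 325), (329, 373), (394, 439)]
238 [(200, 226), (237, 272), (287, 312), (333, 373), (393, 439)]
246 [(200, 272), (284, 293), (325, 340), (373, 381), (401, 439)]
254 [(200, 282), (297, 306), (325, 331), (344, 347), (354, 360), (385, 390), (416, 439)]
262 [(200, 276), (284, 301), (337, 342), (346, 351), (359, 375), (392, 397), (432, 439)]
270 [(200, 210), (230, 301), (343, 348), (358, 392), (397, 401), (434, 439)]
278 [(236, 303), (356, 400), (402, 406)]
286 [(245, 306), (352, 408)]
294 [(249, 315), (344, 347), (350, 407)]
pens [0.605  0.1846 0.1344] [0.596  0.1745 0.17  ] [0.516  0.1802 0.2263]
```

```bash
python3 - <<'E'
from h import *
s=read_state()
for z in (.32,.228): print(rel(ori(97.9),[.435,.1355,z],s))
E
```

```text
[-0.0042 -0.0061  0.0022  0.0308  0.0087  0.0197]
[-0.0042 -0.0061  0.0022  0.0302  0.0091  0.1117]
```

play_rows(
  increments="-0.004 -0.006 0.002 0.015 0.004 0.01 1; -0.004 -0.006 0.002 0.031 0.009 0.02 1; -0.004 -0.006 0.002 0.03 0.009 0.02 1; -0.004 -0.006 0.002 0.03 0.009 0.05 1; -0.004 -0.006 0.002 0.03 0.009 0.08 1; -0.004 -0.006 0.002 0.03 0.009 0.1 1; -0.004 -0.006 0.002 0.03 0.009 0.112 1; -0.004 -0.006 0.002 0.03 0.009 0.112 1",
  grip_force=40,
)

```text
time: 14.4
ee_pos: [0.4345, 0.1356, 0.2082]
eef_rot: [0.656, 0.755, -0.001, -0.001]
ft_force: [0.1, 0.3, 0.1]
width: 0.0867
grip_force: 0.0
```

play_rows(
  increments="0 0 0 0 0 0 0; 0 0 0 0 0 0 0; 0 0 0 0 0 0 0; 0 0 0 0 0 0 0; 0 0 0 0 0 0 0; 0 0 0 0 0 0 0; 0 0 0 0 0 0 0; 0 0 0 0 0 0 0",
)

```text
time: 15.2
ee_pos: [0.4349, 0.1368, 0.2091]
eef_rot: [0.656, 0.755, 0.0, 0.0]
ft_force: [-0.3, 0.4, -0.7]
width: 0.0313
grip_force: 0.0
```

play_rows(
  increments="0 0 0 0 0 0 0; 0 0 0 0 0 0 0; 0 0 0 0 0 0 0; 0 0 0 0 0 0 0; 0 0 0 0 0 0 0; 0 0 0 0 0 0 0",
)

```text
time: 15.8
ee_pos: [0.4349, 0.1368, 0.209]
eef_rot: [0.656, 0.755, 0.0, 0.0]
ft_force: [-0.2, -0.2, 0.2]
width: 0.0117
grip_force: 40.0
```

play_rows(
  increments="0 0 0 0 0 -0.005 0; 0 0 0 0 0 -0.015 0; 0 0 0 0 0 -0.03 0; 0 0 0 0 0 -0.055 0; 0 0 0 0 0 -0.085 0; 0 0 0 0 0 -0.115 0; 0 0 0 0 0 -0.14 0; 0 0 0 0 0 -0.15 0",
)

```text
time: 16.6
ee_pos: [0.4354, 0.1372, 0.3618]
eef_rot: [0.656, 0.755, 0.001, 0.001]
ft_force: [0.2, 0.3, -0.9]
width: 0.0119
grip_force: 40.0
```

```bash
python3 - <<'E'
from h import *
np.set_printoptions(precision=4,suppress=True)
s=read_state();print(s["time"],s["ee_pos"],s["ft_force"],s["width"],s["joint_positions"].round(2))
h=np.array([-.138,.990,0])*.0802
t=np.array([.427,-.3616,0]);print(t+h)
for z in (.31,.16,.099): print(rel(ori(97.9),t+h+[0,0,z],s))
w=camera("wrist");cv2.imwrite("pics/h_w.png",w["color"][...,::-1]);T=camera("top");cv2.imwrite("pics/h_t.png",T["color"][...,::-1])
E
```

```text
16.6 [0.4354 0.1372 0.3618] [ 0.2487  0.3475 -0.9262] 0.01186591090488557 [ 0.63 -0.07 -0.96  1.6  -0.05  1.58 -0.19]
[ 0.4159 -0.2822  0.    ]
[ 0.0039  0.0003  0.0031 -0.4125 -0.0785  0.0706]
[ 0.0039  0.0003  0.0031 -0.4124 -0.079   0.2206]
[ 0.0039  0.0003  0.0031 -0.4124 -0.0793  0.2816]
```

play_rows(
  increments="0 0 0 -0.015 0 0 0; 0 0 0 -0.045 -0.003 0 0; 0 0 0 -0.085 -0.01 0 0; 0 0 0 -0.125 -0.02 0 0; 0 0 0 -0.165 -0.03 0 0; 0 0 0 -0.205 -0.04 0 0; 0 0 0 -0.245 -0.05 0 0; 0 0 0 -0.28 -0.055 0 0",
)

```text
time: 17.5
ee_pos: [0.4184, -0.1503, 0.3576]
eef_rot: [0.656, 0.755, -0.0, -0.001]
ft_force: [1.1, -0.2, -1.0]
width: 0.0118
grip_force: 40.0
```

play_rows(
  increments="0 0 0 -0.035 -0.006 0.0 0; 0 0 0 -0.07 -0.013 0.01 0; 0 0 0 -0.1 -0.018 0.025 0; 0 0 0 -0.12 -0.022 0.045 0; 0 0 0 -0.13 -0.024 0.06 0; 0 0 0 -0.132 -0.024 0.07 0; 0 0 0 -0.132 -0.024 0.07 0; 0 0 0 -0.132 -0.024 0.07 0",
)

```text
time: 18.3
ee_pos: [0.415, -0.281, 0.2896]
eef_rot: [0.655, 0.756, 0.0, 0.0]
ft_force: [-0.1, 0.4, -0.9]
width: 0.0112
grip_force: 40.0
```

```bash
cat > k.py <<'E'
from h import *
np.set_printoptions(precision=4,suppress=True)
s=read_state();print(s["time"],s["ee_pos"],s["ft_force"],s["width"],s["joint_positions"].round(2))
h=np.array([-.138,.990,0])*.0802
t=np.array([.427,-.3616,0])
for z in (.31,.16,.105,.099,.097): print(rel(ori(97.9),t+h+[0,0,z],s))
E
python3 k.py
```

```text
18.3 [ 0.415  -0.281   0.2896] [-0.1097  0.4226 -0.9067] 0.011198334012033392 [ 0.96  0.06 -0.47  1.65  0.03  1.44  0.63]
[ 0.001   0.0003  0.0048 -0.0013  0.0007 -0.0014]
[ 0.001   0.0003  0.0048 -0.0013  0.0006  0.1486]
[ 0.001   0.0003  0.0048 -0.0012  0.0005  0.2036]
[ 0.001   0.0003  0.0048 -0.0012  0.0005  0.2096]
[ 0.001   0.0003  0.0048 -0.0012  0.0005  0.2116]
```

play_rows(
  increments="0 0 0 0 0 0.01 0; 0 0 0 0 0 0.035 0; 0 0 0 0 0 0.07 0; 0 0 0 0 0 0.105 0; 0 0 0 0 0 0.14 0; 0 0 0 0 0 0.17 0; 0 0 0 0 0 0.19 0; 0 0 0 -0.001 0 0.201 0",
)

```text
time: 19.1
ee_pos: [0.4143, -0.2822, 0.0865]
eef_rot: [0.655, 0.755, 0.0, -0.001]
ft_force: [-0.2, 0.8, -1.1]
width: 0.0118
grip_force: 40.0
```

play_rows(
  increments="0 0 0 0 0 0.001 0; 0 0 0 0 0 0.003 0; 0 0 0 0 0 0.005 0; 0 0 0 0 0 0.007 0; 0 0 0 0 0 0.007 0",
)

```text
time: 19.6
ee_pos: [0.4148, -0.2834, 0.0813]
eef_rot: [0.656, 0.755, 0.0, 0.0]
ft_force: [-0.1, -0.2, -0.4]
width: 0.0121
grip_force: 40.0
```

```bash
python3 k.py
```

```text
19.6 [ 0.4148 -0.2834  0.0813] [-0.0836 -0.2487 -0.425 ] 0.012079647459899447 [ 0.94  0.23 -0.47  1.92  0.12  1.01  0.55]
[ 0.0008  0.0005  0.0029  0.0009  0.0014 -0.2097]
[ 0.0008  0.0005  0.0029  0.001   0.0013 -0.0597]
[ 0.0008  0.0005  0.0029  0.001   0.0013 -0.0047]
[0.0008 0.0005 0.0029 0.001  0.0013 0.0013]
[0.0008 0.0005 0.0029 0.001  0.0013 0.0033]
```

play_rows(
  increments="0 0 0 0 0 0.001 0; 0 0 0 0 0 0.002 0; 0 0 0 0 0 0.003 0; 0 0 0 0 0 0.0038 0; 0 0 0 0 0 0.0038 0",
)

```text
time: 20.1
ee_pos: [0.4153, -0.2834, 0.0781]
eef_rot: [0.656, 0.755, 0.0, 0.001]
ft_force: [-1.6, 1.2, 7.4]
width: 0.0116
grip_force: 40.0
```

Contact. Releasing.

play_rows(
  increments="0 0 0 0 0 0 1; 0 0 0 0 0 0 1; 0 0 0 0 0 0 1; 0 0 0 0 0 0 1; 0 0 0 0 0 0 1; 0 0 0 0 0 0 1; 0 0 0 0 0 0 1",
)

```text
time: 20.8
ee_pos: [0.4147, -0.2832, 0.0772]
eef_rot: [0.656, 0.755, 0.0, 0.0]
ft_force: [-0.1, 0.5, 0.3]
width: 0.0593
grip_force: 0.0
```

play_rows(
  increments="0 0 0 0 0 -0.01 1; 0 0 0 0 0 -0.04 1; 0 0 0 0 0 -0.09 1; 0 0 0 0 0 -0.14 1; 0 0 0 0 0 -0.19 1; 0 0 0 0 0 -0.23 1; 0 0 0 0 0 -0.28 1; 0 0 0 0 0 -0.28 1",
)

```text
time: 21.6
ee_pos: [0.4162, -0.2837, 0.3648]
eef_rot: [0.655, 0.755, 0.001, 0.005]
ft_force: [0.5, -0.3, 0.1]
width: 0.0871
grip_force: 0.0
```

play_rows(
  increments="0 0 0 0.05 0 0 0; 0 0 0 0.1 -0.03 0 0; 0 0 0 0.14 -0.07 0 0; 0 0 0 0.16 -0.08 0 0; 0 0 0 0.18 -0.08 0 0; 0 0 0 0.18 -0.08 0 0",
)

```text
time: 22.2
ee_pos: [0.3098, -0.114, 0.3582]
eef_rot: [0.655, 0.756, -0.0, 0.002]
ft_force: [-0.4, -0.4, 0.3]
width: 0.0468
grip_force: 0.0
```

```bash
python3 - <<'E'
from h import *
np.set_printoptions(precision=4,suppress=True)
s=read_state();print(s["time"],s["ee_pos"],s["width"],s["joint_positions"].round(2))
T=camera("top");S=camera("scene")
cv2.imwrite("pics/i_t.png",T["color"][...,::-1]);cv2.imwrite("pics/i_s.png",S["color"][...,::-1])
h=cv2.cvtColor(T["color"],cv2.COLOR_RGB2HSV)
red=cv2.inRange(h,(0,150,60),(8,255,255))|cv2.inRange(h,(172,150,60),(180,255,255))
print("red pts bbox",cv2.boundingRect(red[150:300,150:310]))
# funnel rim in tray: bright low-sat component
m=cv2.inRange(h,(0,0,185),(180,30,255))[190:320,380:500]
n,l,st,ce=cv2.connectedComponentsWithStats(m)
for i in range(1,n):
    if st[i,4]>40: print("white",st[i]+[380,190,0,0,0],ce[i]+[380,190])
# lid top edge in both views: red, by extreme
def lid(im,x0,y0,x1,y1):
    h=cv2.cvtColor(im[y0:y1,x0:x1],cv2.COLOR_RGB2HSV);m=cv2.inRange(h,(0,130,60),(8,255,255))|cv2.inRange(h,(172,130,60),(180,255,255))
    c=max(cv2.findContours(m,0,2)[0],key=cv2.contourArea);a=cv2.approxPolyDP(c,1.5,True)[:,0]+[x0,y0];return a.tolist()
print(lid(T["color"],185,170,300,290));print(lid(S["color"],190,200,310,320))
def colors(im,box):
    x0,y0,x1,y1=box;h=cv2.cvtColor(im[y0:y1,x0:x1],cv2.COLOR_RGB2HSV);return [int(cv2.countNonZero(cv2.inRange(h,(a,110,60),(b,255,255)))) for a,b in((0,8),(20,32),(45,85),(100,130))]
print("scoop",colors(T["color"],(310,225,385,285)))
# project known floor points
cw=T["camera_from_world"]
for p in((.427,-.3616,.109),(.373,-.3616,.109),(.485,-.3616,.109),(.427,-.304,.109),(.427,-.4196,.109)):
    q=cw@np.r_[p,1];print(np.round((q[0]/q[2]*T["fx"]+T["cx"],q[1]/q[2]*T["fy"]+T["cy"]),1),end=" ")
E
```

```text
22.2 [ 0.3098 -0.114   0.3582] 0.046804898095195495 [ 0.93 -0.39 -0.5   1.85 -0.18  1.63  0.6 ]
red pts bbox (12, 19, 116, 98)
[[200, 194], [207, 207], [194, 209], [199, 266], [277, 257], [271, 200], [251, 202], [246, 188], [230, 190], [227, 186], [216, 188], [216, 192]]
[[243, 216], [233, 221], [227, 216], [221, 219], [222, 224], [219, 227], [209, 231], [218, 262], [203, 269], [202, 272], [226, 303], [289, 273], [288, 269], [263, 243], [254, 246], [250, 244]]
scoop [0, 3, 0, 0]
[448.7 253. ] [448.6 280.2] [448.8 224.1] [419.7 252.2] [478.  253.8]
```

```bash
python3 - <<'E'
from h import *
a=cv2.imread("pics/i_t.png");b=cv2.imread("pics/top0.png")
d=cv2.absdiff(a,b).max(2)
g=cv2.cvtColor(a,cv2.COLOR_BGR2GRAY)
c=cv2.HoughCircles(cv2.resize(g[190:320,380:510],None,fx=4,fy=4,interpolation=2),cv2.HOUGH_GRADIENT,1,40,param1=80,param2=30,minRadius=90,maxRadius=140)
print(None if c is None else [(x/4+380,y/4+190,r/4) for x,y,r in c[0][:3]])
T=camera("top")
print(g[253,405:490:4])
# bystanders: diff boxes
for n,(x0,y0,x1,y1) in dict(saline=(290,160,325,205),gauze=(342,150,438,210),pump=(440,145,512,210)).items(): print(n,(d[y0:y1,x0:x1]>25).sum())
# lid edge corners by two views: left/right upper corners
S=camera("scene")
for p,q in(((205.,194),(209,231)),((246.,188),(243,216)),((221,186),(224,217))): print(tri([ray(T,p),ray(S,q)]).round(4))
# opening contents
h=cv2.cvtColor(a[215:262,205:265],cv2.COLOR_BGR2HSV)
print("in box", [int(cv2.countNonZero(cv2.inRange(h,(l,110,40),(u,255,255)))) for l,u in((0,8),(18,32),(45,85),(100,130))], cv2.countNonZero(cv2.inRange(h,(0,0,120),(180,60,255))))
# scoop interior after: compare brightness of white cap
q=onz(T,(346,260),.05);print(q)
E
```

```text
[(np.float32(450.875), np.float32(252.875), np.float32(28.25))]
[ 55 157  59  56 177 120 117 148 149 149 145 146  54  86 102 105 104 110
 119 139 138 136]
saline 0
gauze 114
pump 0
[0.5092 0.1025 0.2522]
[0.52   0.0265 0.2556]
[0.5193 0.068  0.2697]
in box [1414, 965, 13, 7] 126
[ 0.41200913 -0.15841704  0.05      ]
```

```bash
cat > l.py <<'E'
from h import *
np.set_printoptions(precision=4,suppress=True)
s=read_state();print(s["time"],s["ee_pos"],s["ft_force"],s["width"],s["joint_positions"].round(2))
O=np.array([.4473,.0555,0]);xb=np.array([.990,.139,0])
for dx,z in((.11,.36),(.11,.222),(.06,.222),(.02,.222),(-.015,.222),(-.03,.20),(-.03,.18),(-.03,.174)): print(dx,z,rel(ori(98),O+dx*xb+[0,0,z],s,off=0))
E
python3 l.py
```

```text
22.4 [ 0.3102 -0.1169  0.3572] [-0.2566  0.031   0.4394] 0.03111664734055923 [ 0.94 -0.38 -0.49  1.85 -0.18  1.63  0.6 ]
0.11 0.36 [ 0.0005 -0.0003  0.0008  0.1514  0.2698 -0.0026]
0.11 0.222 [ 0.0005 -0.0003  0.0008  0.1514  0.2698  0.1354]
0.06 0.222 [ 0.0005 -0.0003  0.0008  0.1514  0.2198  0.1354]
0.02 0.222 [ 0.0005 -0.0003  0.0008  0.1514  0.1798  0.1354]
-0.015 0.222 [ 0.0005 -0.0003  0.0008  0.1515  0.1448  0.1353]
-0.03 0.2 [ 0.0005 -0.0003  0.0008  0.1515  0.1298  0.1573]
-0.03 0.18 [ 0.0005 -0.0003  0.0008  0.1515  0.1298  0.1773]
-0.03 0.174 [ 0.0005 -0.0003  0.0008  0.1515  0.1298  0.1833]
```

play_rows(
  increments="0 0 0 0.02 0.035 0 0; 0 0 0 0.045 0.08 0 0; 0 0 0 0.068 0.12 0 0; 0 0 0 0.09 0.16 0 0; 0 0 0 0.113 0.2 0 0; 0 0 0 0.136 0.24 0 0; 0 0 0 0.151 0.27 0 0; 0 0 0 0.151 0.27 0 0",
  grip_force=10,
)

```text
time: 23.2
ee_pos: [0.5585, 0.0733, 0.3542]
eef_rot: [0.654, 0.756, 0.001, -0.004]
ft_force: [-1.3, -0.5, -0.4]
width: 0.0
grip_force: 0.0
```

```bash
python3 l.py
```

```text
23.2 [0.5585 0.0733 0.3542] [-1.2765 -0.5053 -0.3646] 3.2905506399260914e-05 [ 0.59  0.3  -1.02  1.36  0.25  1.62 -0.24]
0.11 0.36 [-0.0037 -0.0063  0.0043 -0.0021 -0.0026 -0.0058]
0.11 0.222 [-0.0037 -0.0063  0.0043 -0.003  -0.0021  0.1322]
0.06 0.222 [-0.0037 -0.0063  0.0043 -0.0027 -0.0521  0.1324]
0.02 0.222 [-0.0037 -0.0063  0.0043 -0.0026 -0.0921  0.1326]
-0.015 0.222 [-0.0037 -0.0063  0.0043 -0.0024 -0.1271  0.1327]
-0.03 0.2 [-0.0037 -0.0063  0.0043 -0.0025 -0.142   0.1547]
-0.03 0.18 [-0.0037 -0.0063  0.0043 -0.0026 -0.1419  0.1747]
-0.03 0.174 [-0.0037 -0.0063  0.0043 -0.0026 -0.1419  0.1807]
```

play_rows(
  increments="0 0 0 -0.002 0 0.03 0; 0 0 0 -0.002 0 0.06 0; 0 0 0 -0.002 0 0.09 0; 0 0 0 -0.002 0 0.12 0; 0 0 0 -0.002 0 0.132 0; 0 0 0 -0.002 0 0.132 0; 0 0 0 -0.002 -0.015 0.132 0; 0 0 0 -0.002 -0.03 0.132 0",
)

```text
time: 24.0
ee_pos: [0.5274, 0.0652, 0.2269]
eef_rot: [0.656, 0.755, 0.001, 0.0]
ft_force: [1.6, -0.7, 2.8]
width: 0.0005
grip_force: 0.9
```

play_rows(
  increments="0 0 0 0 -0.01 0 0; 0 0 0 0 -0.02 0 0; 0 0 0 0 -0.035 0 0; 0 0 0 0 -0.05 0 0; 0 0 0 0 -0.065 0 0; 0 0 0 0 -0.08 0 0; 0 0 0 0 -0.095 0 0; 0 0 0 0 -0.095 0 0",
)

```text
time: 24.8
ee_pos: [0.4324, 0.0514, 0.2264]
eef_rot: [0.656, 0.755, -0.0, 0.002]
ft_force: [0.1, 0.5, 0.0]
width: 0.0003
grip_force: 0.0
```

```bash
python3 l.py
```

```text
24.8 [0.4324 0.0514 0.2264] [0.1247 0.5472 0.0372] 0.0002717237480841677 [ 0.88 -0.08 -1.03  1.88 -0.07  1.3   0.01]
0.11 0.36 [ 0.0019  0.0029  0.0009  0.0015  0.1256 -0.1334]
0.11 0.222 [0.0019 0.0029 0.0009 0.0019 0.1253 0.0046]
0.06 0.222 [0.0019 0.0029 0.0009 0.0019 0.0753 0.0045]
0.02 0.222 [0.0019 0.0029 0.0009 0.002  0.0353 0.0044]
-0.015 0.222 [0.0019 0.0029 0.0009 0.002  0.0003 0.0044]
-0.03 0.2 [ 0.0019  0.0029  0.0009  0.0021 -0.0147  0.0263]
-0.03 0.18 [ 0.0019  0.0029  0.0009  0.0022 -0.0147  0.0463]
-0.03 0.174 [ 0.0019  0.0029  0.0009  0.0022 -0.0148  0.0523]
```

Now down, pressing the lid flat.

play_rows(
  increments="0 0 0 0 -0.008 0.01 0; 0 0 0 0 -0.015 0.02 0; 0 0 0 0 -0.015 0.03 0; 0 0 0 0 -0.015 0.04 0; 0 0 0 0 -0.015 0.046 0; 0 0 0 0 -0.015 0.049 0; 0 0 0 0 -0.015 0.051 0; 0 0 0 0 -0.015 0.051 0",
)

```text
time: 25.6
ee_pos: [0.4179, 0.0496, 0.1755]
eef_rot: [0.656, 0.755, -0.001, -0.0]
ft_force: [-11.3, -2.4, 22.4]
width: 0.0003
grip_force: 11.5
```

play_rows(
  increments="0 0 0 0 0 -0.01 0; 0 0 0 0 0 -0.04 0; 0 0 0 0 0 -0.09 0; 0 0 0 -0.04 0 -0.14 0; 0 0 0 -0.09 -0.03 -0.18 0; 0 0 0 -0.14 -0.06 -0.18 0; 0 0 0 -0.19 -0.08 -0.18 0; 0 0 0 -0.2 -0.08 -0.18 0",
)

```text
time: 26.4
ee_pos: [0.366, -0.1616, 0.3553]
eef_rot: [0.656, 0.755, -0.0, 0.001]
ft_force: [0.4, 0.6, 0.2]
width: 0.0006
grip_force: 0.0
```

play_rows(
  increments="0 0 0 0 0 0 0; 0 0 0 0 0 0 0",
)

```text
time: 26.6
ee_pos: [0.3668, -0.1603, 0.3542]
eef_rot: [0.656, 0.755, 0.001, -0.0]
ft_force: [-0.2, 0.7, 0.6]
width: 0.0005
grip_force: 0.0
```

```bash
python3 - <<'E'
from h import *
np.set_printoptions(precision=4,suppress=True)
s=read_state();print(s["time"],s["ee_pos"])
T=camera("top");S=camera("scene");cv2.imwrite("pics/z_t.png",T["color"][...,::-1]);cv2.imwrite("pics/z_s.png",S["color"][...,::-1])
def red(im,x0,y0,x1,y1):
    h=cv2.cvtColor(im[y0:y1,x0:x1],cv2.COLOR_RGB2HSV);m=cv2.inRange(h,(0,130,60),(8,255,255))|cv2.inRange(h,(172,130,60),(180,255,255))
    c=max(cv2.findContours(m,0,2)[0],key=cv2.contourArea);return cv2.contourArea(c),(cv2.approxPolyDP(c,1.5,True)[:,0]+[x0,y0]).tolist(),np.add(cv2.boundingRect(c),[x0,y0,0,0])
print(red(T["color"],185,150,300,300));print(red(S["color"],190,190,310,330))
a=T["color"][...,::-1];d=cv2.absdiff(a,cv2.imread("pics/top0.png")).max(2)
for n,(x0,y0,x1,y1) in dict(saline=(290,160,325,205),gauze=(342,150,438,210),pump=(440,145,512,210),cup=(155,150,200,200)).items(): print(n,(d[y0:y1,x0:x1]>25).sum())
for n,(x0,y0,x1,y1) in dict(saline=(265,222,295,275),gauze=(302,195,378,262)).items(): print("s",n,(cv2.absdiff(S["color"][...,::-1],cv2.imread("pics/scene0.png")).max(2)[y0:y1,x0:x1]>25).sum())
g=cv2.cvtColor(a,cv2.COLOR_BGR2GRAY)
c=cv2.HoughCircles(cv2.resize(g[190:320,380:510],None,fx=4,fy=4,interpolation=2),cv2.HOUGH_GRADIENT,1,40,param1=80,param2=30,minRadius=90,maxRadius=140);print(c/4+np.array([380,190,0]))
# anything bright/dark in scoop interior vs floor: standard deviation of 4 sub-rows
h=cv2.cvtColor(a,cv2.COLOR_BGR2GRAY)
for y in (246,250,254,262,266,270): print(y,h[y,318:376:3])
E
```

```text
26.6 [ 0.3668 -0.1603  0.3542]
(4489.5, [[271, 200], [194, 209], [199, 266], [228, 262], [238, 264], [244, 263], [245, 260], [277, 257]], array([194, 200,  84,  67]))
(2790.0, [[288, 269], [263, 243], [260, 243], [207, 267], [202, 272], [224, 301], [229, 303], [289, 273]], array([202, 243,  88,  61]))
saline 0
gauze 437
pump 0
cup 0
s saline 290
s gauze 2930
[[[450.875 254.375  28.775]]]
246 [143 143 141  57 133 140 142 141 143 143 146 144 144 142 141 139 137 135
 134 133]
250 [143 145  95 115 134 134 138 138 139 142 143 144 145 144 143 140 142 139
 138 136]
254 [142 124  81 126 128 128 131 133 134 137 138 142 142 144 144 146 143 143
 142 143]
262 [ 97  93 122 121 121 122 124 124 127 128 128 131 133 135 136 139 140 142
 143 145]
266 [ 67 115 115 118 117 120 122 122 123 125 125 126 129 129 131 134 136 137
 139 143]
270 [ 92 108 110 112 115 116 118 119 120 121 121 125 124 125 127 128 129 132
 132 137]
```

The arm covers the scoop in the top view, so I'll move it aside for one last check.

play_rows(
  increments="0 0 0 -0.04 -0.01 0 0; 0 0 0 -0.08 -0.02 0 0; 0 0 0 -0.12 -0.04 0 0; 0 0 0 -0.16 -0.06 0 0; 0 0 0 -0.2 -0.08 0 0; 0 0 0 -0.24 -0.1 0 0; 0 0 0 -0.28 -0.12 0 0; 0 0 0 -0.32 -0.14 0 0",
)

```text
time: 27.5
ee_pos: [0.2738, -0.497, 0.3544]
eef_rot: [0.655, 0.756, 0.0, 0.001]
ft_force: [-0.0, -0.6, 0.5]
width: 0.0005
grip_force: 0.0
```

play_rows(
  increments="0 0 0 0 0 0 0; 0 0 0 -0.04 -0.02 0 0; 0 0 0 -0.08 -0.04 0 0; 0 0 0 -0.08 -0.04 0 0",
)

```text
time: 27.9
ee_pos: [0.2422, -0.5844, 0.3518]
eef_rot: [0.657, 0.754, 0.0, -0.001]
ft_force: [-0.7, 0.7, -1.1]
width: 0.0005
grip_force: 0.0
```

```bash
python3 - <<'E'
from h import *
np.set_printoptions(precision=4,suppress=True,linewidth=150)
s=read_state();print(s["time"],s["ee_pos"])
T=camera("top");S=camera("scene");a=T["color"][...,::-1];b=S["color"][...,::-1]
cv2.imwrite("pics/y_t.png",a);cv2.imwrite("pics/y_s.png",b)
d=cv2.absdiff(a,cv2.imread("pics/top0.png")).max(2)
for n,(x0,y0,x1,y1) in dict(saline=(290,160,325,205),gauze=(342,150,438,210),pump=(440,145,512,210)).items(): print(n,(d[y0:y1,x0:x1]>25).sum())
d=cv2.absdiff(b,cv2.imread("pics/scene0.png")).max(2)
for n,(x0,y0,x1,y1) in dict(saline=(265,222,295,275),gauze=(302,195,378,262),pump=(378,150,425,235)).items(): print("s",n,(d[y0:y1,x0:x1]>25).sum())
h=cv2.cvtColor(a,cv2.COLOR_BGR2GRAY);old=cv2.cvtColor(cv2.imread("pics/top0.png"),cv2.COLOR_BGR2GRAY)
for y in range(236,282,3): print(y,h[y,312:384:3])
def caps(im,x0,y0,x1,y1):
    q=cv2.cvtColor(im[y0:y1,x0:x1],cv2.COLOR_BGR2HSV);return [int(cv2.countNonZero(cv2.inRange(q,(l,110,60),(u,255,255)))) for l,u in((0,8),(20,32),(45,85),(100,130))],cv2.countNonZero(cv2.inRange(q,(0,0,200),(180,40,255)))
print("top",caps(a,310,225,385,285),caps(cv2.imread("pics/top0.png"),310,225,385,285));print("scene",caps(b,310,262,372,318),caps(cv2.imread("pics/scene0.png"),310,262,372,318))
E
```

```text
27.9 [ 0.2422 -0.5844  0.3518]
saline 0
gauze 108
pump 0
s saline 291
s gauze 137
s pump 662
236 [146 144 148  61  58  55  47  59  63  92 111 148 147 122 116 120 129 143 143 143 145 145 144 143]
239 [145 144 145 133 129 134 132 111 125 128 129 110  85  63  58  46  33  45  78 101 141 147 145 144]
242 [144 144 146 133 129 128 133 131 152 153 152 152 131 130 129 128 128 131 135  55 111 149 145 146]
245 [146 146 146 130 130 129 130 130 149 151 151 150 149 148 153 154 154 153 156  73 134 146 147 146]
248 [145 146 135 130 131 128 130 123  17   9  19  16  12  20  53 117 152 151 151  47 138 148 148 147]
251 [146 146 136 131 132 127 131  73  12  11   9  20  22  25  22  21  24  19  15  19   8  70 146 146]
254 [147 146 137 130 129 128 130 136 155  92  97 100  68  51  29  22  16   8  17  11  16  75 148 147]
257 [148 147 109 133 129 128 129 114 127 130 129 129 132 131 135 135  89  90  92  60  43 141 148 148]
260 [147 150 120 128 130 127 130 133 132 131 132 132 133 134 134 132 131 132 135  72 128 147 146 149]
263 [148 149 134 130 130 128 131 143 149 148 150 152 153 148 135 134 133 131 121  66 150 145 146 147]
266 [148 141 137 132 114 107 118 147 151 148 148 149 150 151 151 154 155 153 140 103 146 146 146 147]
269 [145 129 132 131 133 114  78  60  56  74 102 140 148 128 117 113 133 155 137 122 151 149 149 148]
272 [148 148 148 149 149 149 150 132 129 128 132 134 134 137 117  64  61  57  75 108 152 149 149 149]
275 [149 148 149 150 149 149 149 149 149 150 147 150 148 149 145 133 133 135 131 153 150 148 149 148]
278 [148 150 150 147 149 150 150 148 148 147 148 148 147 149 151 151 151 150 150 150 148 151 150 148]
281 [148 150 149 150 148 148 150 148 150 148 148 148 149 147 150 149 147 150 149 151 149 149 149 150]
top ([0, 0, 0, 0], 0) ([33, 32, 28, 7], 0)
scene ([0, 0, 0, 0], 1621) ([21, 28, 21, 12], 1529)
```

```bash
python3 -c "from bench import *;print(close_job())"
```

```text
the job is handed in; nothing more can be done
None
```

I handed the job in at about 28 s on the robot's clock: the last images show an empty scoop level on the desk, the funnel upright in the tray, the lid shut and the bystanders in place; I judged all five vials in the container by the scoop being empty, without counting them inside.

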